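Refit the heating block of a dry bath and set its thermometer arm

ROBOT

A 6-joint arm with a two-finger parallel gripper is mounted at the origin on a cart in front of the work surface, level with it; the furniture and walls round the work are solid. World frame = base frame: x ahead of the robot, y to its left, z up, the work surface at z = 0. Lengths are in m, angles in rad, forces in N, time in s.
With the tool pointing down it reaches from about 0.35 to 0.775 m from the base axis. Payload 5.5 kg.
Tool frame: the origin (TCP) lies between the finger pads; the fingertips stand 19 mm ahead of it and the grasp point (between the pads) is the TCP; z points along the fingers, x is the direction in which the jaws open and shut, and the axes are right-handed (so a half turn about z gives the same grasp; the last joint's range is limited). The gripper opens to 85 mm and grips with 20 to 120 N. Pads are 22 mm wide; open, the fingers measure 114 mm over their backs; the gripper's body (76 mm by 85 mm) begins 54 mm behind the grasp point. The pads swing forward as they close: fully open they stand 13 mm farther back than shut.
Start: joints at [0.974, 0.313, 0.046, 1.304, 0, 1.431], TCP at [0.254, 0.516, 0.219] pointing down, gripper open.
Joint ranges: [-2.76, 2.76], [-0.86, 1.69], [-1.03, 1.26], [-2.2, 2.34], [-1.47, 1.5], [-3.14, 3.14]. Speed limits (rad/s): [2.57, 2.57, 3.14, 3.14, 3.14, 3.14].

INTERFACE

Orientations are given as a unit quaternion [w, x, y, z].
In Python, from workcell import env gives the robot as it stands. The module is installed in compiled form; this text tells all that it offers.
- The arm moves only by the tool carry_out, never from a script. Its argument "steps" is a list of rows, each a list of 7 numbers: the gripper command: -1 is shut, 1 is fully open, values between are in proportion, then the shift along the tool's x, y, z in m, then the turn, a rotation vector about the tool's x, y, z in rad. A call has 1 to 20 rows; each row shifts and turns the commanded pose from where the row before left it, along the tool's axes as they then stand; what a row does not reach is not made up. A row lasts 1/8 s, in which the tool goes at most 62.5 mm and 10.7 degrees, less where a joint would pass 70% of its speed; a pose out of reach is approached as far as the arm can. A call with a gripper value outside its range is refused whole. The fingers move at their own pace and stop on an object; "grip_force" is the grip in N (left out, the last holds). Time passes only in rows, so rows that do not move let the fingers close. It gives the time, the measured TCP pose, the force and the opening at its end, in the units of the state.
- env.get_state(): the state, without advancing time (a new reading comes with each control period).
- env.read_camera(name): name is "scene" or "top" or "wrist"; returns a dict with "color" (420x560x3 uint8, red, green, blue), "K" (3x3 intrinsics, pixels), "R" (3x3) and "t" (3): a world point X has camera coordinates R X + t. Camera axes: x right, y down, z forward; pixel columns grow to the right and rows downward; lengths in m; the calibration is good to about 2 mm. A picture is of the moment at which its call begins. There is no depth.
- env.hand_in(): hands the job in, once; it reports no verdict.
The state is a dict: "clock": time; "joint_pos": joint angles; "qvel": joint speeds; "tau": joint torques, N m; "tcp_pos": TCP position; "orientation": TCP orientation; "wrist_force": force on the tool from outside, world axes, zero at the start; "ft_torque": the same for the moment, N m; "finger_gap": finger opening in m.
Only numpy, scipy, OpenCV 4.12 (cv2) and the standard library are available. Lean on these libraries where they do the work, as an engineer would, in place of code of your own. Each camera call takes 0.05 s, during which the arm holds its last target. There are 200 camera calls.

TASK

Lower (do not drop) the aluminium heating block back into the open well of the dry bath, the right way round, and work it to and fro over the hidden key until it falls fully home, flat and flush with the top of the bath. Then swing the thermometer arm in until its eye stands straight over the block's narrow thermometer bore, and let go of it. Leave the timer, the marker and the forceps where they lie.

Things in the scene. Friction and masses are not known exactly. Their poses are not given: they have to be found in the camera images.
- dry_bath: White bench dry bath, fixed: case 190 mm (x) by 210 mm (y), flat top 80 mm above the table. Its sloping control panel faces -x, towards the robot; +z is up; origin at the centre of its underside. In the top is an open rectangular well, 71 mm (x) by 117 mm (y), 42 mm deep, centred at x = +10, y = -20 mm.
- well_floor (a point): Centre of the well's floor, 38 mm above the table; axes as the bath's. Along x over the floor runs a fixed key bar 8 mm wide, 9 mm high, 56 mm long. It was screwed down by hand: its centre line lies anywhere from 11 to 25 mm to the -y side of this point and must be found by feel. The block seats only when its groove straddles the key, else it rides 9 mm too high.
- block_handle (a point): Loose heating block: aluminium, 66 (x) by 100 (y) by 42 mm high, 0.4 to 0.6 kg. This point is the centre of its black lifting bar: 62 mm long (x), 12 wide (y), 14 high, on two posts over the block's middle, 28 mm above the block's top, 70 mm above its underside. Pinch it across its 12 mm. Axes: the block's own; fitted, they point as the bath's and this point is 70 mm above the well's floor.
- block_bore (a point): Mouth of the thermometer bore (10 mm, narrower than the eleven tube wells) in the block's top, at the block's x = -20, y = +37 mm. Axes as the block's. In the block's underside one open groove, 11 mm wide and 11 mm deep, runs right across along x, centred 18 mm to the -y side of the block's middle; it shows as a notch in both long sides.
- thermo_arm (a joint): Angle (rad) of the thermometer arm, a level steel arm on a post at the back of the bath. 0: it points along the bath's -x; it grows counter-clockwise seen from above, that is from the left towards the block. Range -1.6 to 1.2. It starts parked to the left of the well; a friction hinge (0.1 N m) holds it wherever it is released.
- thermo_pivot (a point): Axis of the arm's hinge (vertical), at x = +75, y = +35 mm on the bath, 132 mm above the table; axes as the bath's.
- thermo_eye (a point): Centre of the open ring (16 mm opening, 27 mm outside) at the arm's end, 87 mm from the pivot.
- thermo_knob (a point): Middle of the upright black knob on the arm by which it is moved: 14 mm in diameter, its top 15 mm above this point, the flat arm (10 mm wide) 22 mm below it; 58 mm from the pivot, 157 mm above the table.
- timer_mid (a point): Centre of a white bench timer, 62 by 62 by 21 mm: a bystander.
- marker_mid (a point): Centre of a marker pen 135 mm long, 16 mm thick, lying flat: a bystander.
- forceps_mid (a point): Centre of steel forceps 132 mm long, lying flat: a bystander.

How it is judged:
By the outcome, as a careful person would: the job done as asked, in the order asked, and still so for the second after the job is handed in, with the robot touching nothing.
It also fails if it takes over 64 s, if anything falls off the work surface, if the arm or the gripper's body presses on something with over 40 N, if the wrist force passes 120 N, or if a joint passes its speed limit or range.

## Working session

There is one attempt and no reset: what is moved stays moved. The work goes in short steps, Python scripts to look and compute and a tool call to move; the robot and the scene stay as the last step left them, time stands still between calls to the robot, and variables do not carry over. Pictures are saved under pics/ and viewed, about 8 in all and at most 12, crops included, and the job is handed in when it is done.

Besides the shell and the picture viewer there is one more tool, called after "Call:" by a JSON object that holds its "name" and its "arguments", one argument or row to a line. carry_out: Moves the arm, as the interface text tells. Its arguments: {"type":"object","properties":{"steps":{"type":"array","items":{"type":"array","items":{"type":"number"}}},"grip_force":{"type":"number"}},"required":["steps"]}

```bash
mkdir -p pics
cat > h.py <<'E'
import numpy as np, cv2
from workcell import env
def snap(n,f):
    c=env.read_camera(n); cv2.imwrite('pics/'+f,c['color'][:,:,::-1]); np.savez('pics/'+f+'.npz',K=c['K'],R=c['R'],t=c['t']); return c
def ray(f,u,v,z):
    c=np.load('pics/'+f+'.npz'); d=c['R'].T@np.linalg.inv(c['K'])@[u,v,1]; o=-c['R'].T@c['t']
    return o+d*(z-o[2])/d[2]
def proj(f,X):
    c=np.load('pics/'+f+'.npz'); p=c['K']@(c['R']@np.array(X)+c['t']); return p[:2]/p[2]
E
python3 - <<'E'
from h import *
np.set_printoptions(precision=4,suppress=True)
a=snap('scene','s0.png');b=snap('top','t0.png')
for c in(a,b):print(c['K'],-c['R'].T@c['t'],c['R'])
print(env.get_state())
E
```

```text
[[388.898    0.     287.0188]
 [  0.     388.898  206.7986]
 [  0.       0.       1.    ]] [ 0.1333 -0.5113  0.7662] [[ 0.7023 -0.7119 -0.007 ]
 [-0.5372 -0.5235 -0.6613]
 [ 0.4671  0.4682 -0.7501]]
[[448.234    0.     280.4257]
 [  0.     448.234  205.0021]
 [  0.       0.       1.    ]] [ 0.2416 -0.0753  1.4103] [[-0.0416 -0.9991 -0.0034]
 [-0.9747  0.0413 -0.2195]
 [ 0.2195 -0.0058 -0.9756]]
{'clock': 0.1, 'joint_pos': array([0.9744, 0.3139, 0.0451, 1.3036, 0.    , 1.4312]), 'qvel': array([ 0.0003, -0.0043,  0.0037, -0.0008,  0.0002, -0.0008]), 'tau': array([  0.0027, -48.1725,  29.9244,   0.0127,  -0.0001,   0.    ]), 'tcp_pos': array([0.2533, 0.5156, 0.2181]), 'orientation': array([ 0.0003,  0.8488,  0.5286, -0.0008]), 'wrist_force': array([0.7323, 0.2475, 0.2157]), 'ft_torque': array([ 0.0476, -0.0015,  0.0074]), 'finger_gap': 0.08551405898859561}
```

View pics/s0.png

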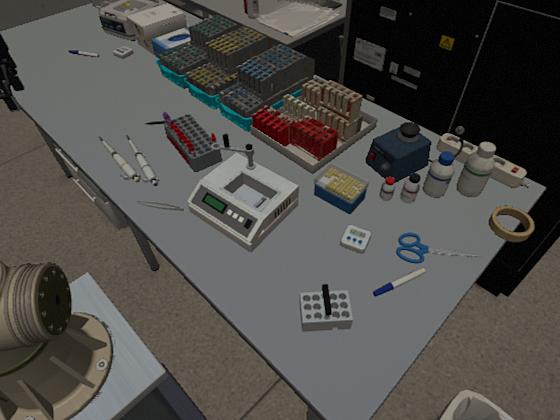

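View pics/t0.png

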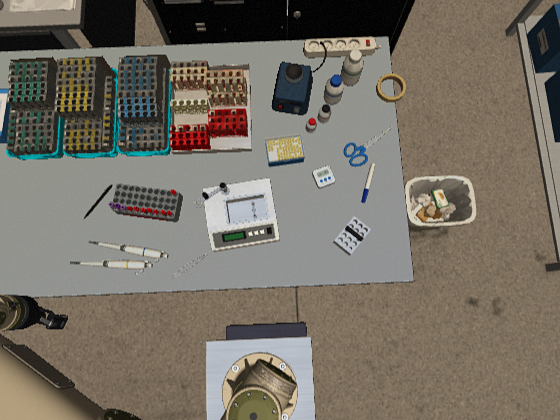

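The bath shows at about (240,214) in the top view with the arm parked left of the well, and the block at (352,235). I'll enlarge both.

Run:
```python
from h import *
t=cv2.imread('pics/t0.png');s=cv2.imread('pics/s0.png')
R=lambda im,u,v,w,h,k:cv2.resize(im[v:v+h,u:u+w],None,fx=k,fy=k,interpolation=cv2.INTER_CUBIC)
A=np.hstack([R(t,195,170,90,90,4.4444)[:400,:400],R(t,325,210,50,50,8)])
cv2.imwrite('pics/c1.png',A)
B=np.hstack([R(s,185,125,120,120,3.3334)[:400,:400],R(s,290,275,80,80,5)])
cv2.imwrite('pics/c2.png',B)
```

```text
(no output)
```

View pics/c1.png

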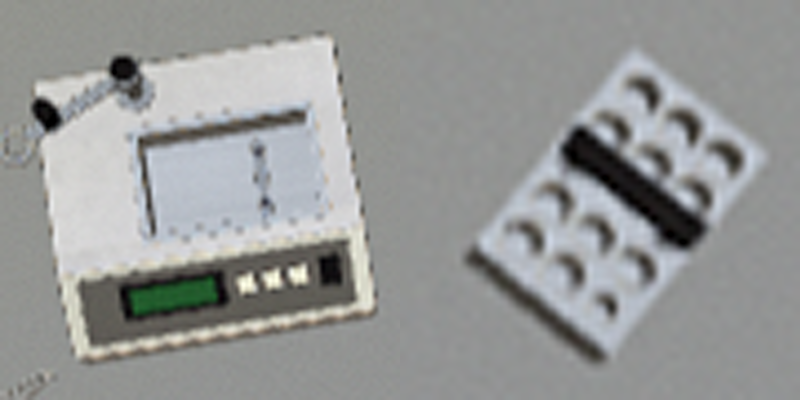

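View pics/c2.png

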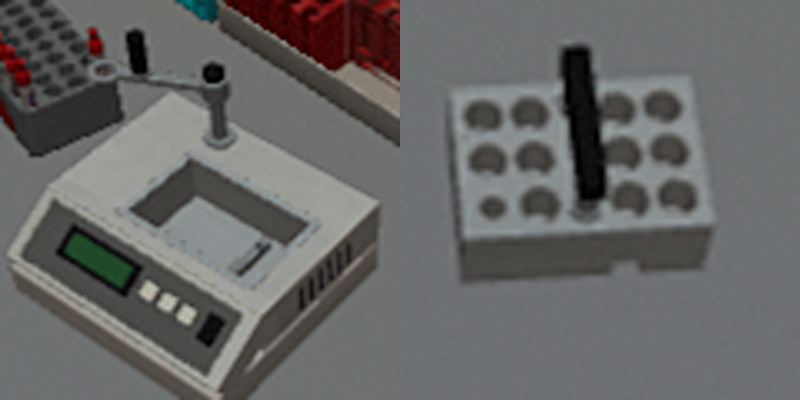

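```bash
cat > fit.py <<'E'
from h import *
from scipy.optimize import least_squares
def fit(obs,x0):
    def r(p):
        c,s=np.cos(p[2]),np.sin(p[2]); o=[]
        for f,px,X in obs:
            o+=list(proj(f,[p[0]+c*X[0]-s*X[1],p[1]+s*X[0]+c*X[1],X[2]])-px)
        return np.array(o)
    q=least_squares(r,x0,loss='soft_l1'); return q.x,r(q.x).reshape(-1,2)
E
python3 - <<'E'
from fit import *
np.set_printoptions(precision=4,suppress=True)
T='t0.png';S='s0.png'
L=lambda u,v:np.array([195+u/4.4444,170+v/4.4444]); Rr=lambda u,v:np.array([325+(u-400)/8,210+v/8])
l=lambda u,v:np.array([185+u/3.3333,125+v/3.3333]); rr=lambda u,v:np.array([290+(u-400)/5,275+v/5])
w=[(45.5,38.5,.08),(45.5,-78.5,.08),(-25.5,-78.5,.08),(-25.5,38.5,.08)]
ob=[(T,L(*p),X) for p,X in zip([(135,133),(308,105),(328,215),(150,240)],w)]
ob+=[(S,l(*p),X) for p,X in zip([(193,157),(315,228),(255,285),(125,210)],w)]
k=[(95,105,.08),(95,-105,.08)]
ob+=[(T,L(38,82),k[0]),(T,L(330,38),k[1]),(S,l(178,95),k[0]),(S,l(380,205),k[1])]
ob=[(f,p,(X[0]/1e3,X[1]/1e3,X[2])) for f,p,X in ob]
for sub in (ob,[o for o in ob if o[0]==T],[o for o in ob if o[0]==S]):
    p,r=fit(sub,[.3,0,.1]);print('bath',p,r.T)
b=[(33,50),(33,-50),(-33,-50),(-33,50)]
ob=[(T,Rr(*q),(X[0]/1e3,X[1]/1e3,.042)) for q,X in zip([(480,245),(635,48),(768,152),(615,345)],b)]
ob+=[(S,rr(*q),(X[0]/1e3,X[1]/1e3,.042)) for q,X in zip([(448,88),(692,75),(715,222),(460,238)],b)]
ob+=[(T,Rr(570,137),(.031,0,.077)),(T,Rr(692,238),(-.031,0,.077)),(S,rr(576,47),(.031,0,.077)),(S,rr(593,200),(-.031,0,.077))]
for sub in (ob,[o for o in ob if o[0]==T],[o for o in ob if o[0]==S]):
    p,r=fit(sub,[.3,-.2,.8]);print('block',p,r.T)
e=ray(T,*L(20,145),.132);print('eye',e, ray(T,*L(45,112),.172), ray(S,*l(103,70),.132), ray(S,*l(136,33),.172))
# key, both views (on floor+9mm = .047)
print('key',[ray(S,*l(*q),.047) for q in [(268,243),(237,272)]],[ray(T,*L(*q),.047) for q in [(258,150),(266,208)]])
E
```

```text
bath [0.5229 0.0363 0.1143] [[ 1.3522  0.3502 -0.6861  1.0173 -0.4317 -1.3672 -2.4863  0.4423 -0.3798
   1.5277 -1.7957  0.1073]
 [ 0.0052  0.4992 -1.7544 -1.447   0.7115 -0.2133  0.1905  0.6493 -0.7275
  -1.1043 -1.2422 -0.086 ]]
bath [0.5204 0.0382 0.1128] [[ 0.7696 -0.2077 -1.2818  0.3963 -0.9489  1.0012]
 [ 0.8064  1.3478 -0.8814 -0.6226  0.031  -0.2616]]
bath [0.5246 0.035  0.1118] [[ 0.4865 -0.4843 -1.6213  1.3505 -0.8494  0.9979]
 [ 0.6037 -0.2649  0.101   0.5028 -1.353  -0.1002]]
block [ 0.4474 -0.3034  0.8351] [[-0.3928  0.1483  0.4451 -0.2772 -0.1218 -1.0741 -0.3585  0.085   0.481
   1.5753 -0.5309 -0.0117]
 [-0.7119 -0.6227 -0.2331  0.51    0.4376  0.4448  0.8502  0.5162 -1.1128
  -0.6943 -0.4385 -2.3947]]
block [ 0.4458 -0.3025  0.8469] [[-0.5773 -0.3296  0.12   -0.3011  0.1465  1.3916]
 [ 0.0264 -0.1389  0.0643  1.0607 -0.4943 -0.2555]]
block [ 0.448  -0.3037  0.8285] [[ 0.2809 -0.6466 -0.1256  0.2883 -0.1146  0.213 ]
 [ 0.18    0.4712  0.8918  0.2404 -0.5555 -2.5135]]
eye [0.5463 0.1535 0.132 ] [0.5578 0.1303 0.172 ] [0.5487 0.1572 0.132 ] [0.5656 0.1307 0.172 ]
key [array([ 0.5645, -0.0023,  0.047 ]), array([ 0.5284, -0.0072,  0.047 ])] [array([0.5559, 0.0017, 0.047 ]), array([ 0.5142, -0.0027,  0.047 ])]
```

Bath pose is about (0.523, 0.036, yaw 0.113). Block is about (0.447, -0.303, yaw 0.84), its bore at the robot-left end. Next I plan the rows for the approach.

```bash
cat > plan.py <<'E'
from h import *
def pose():
    s=env.get_state(); w,x,y,z=s['orientation']; return s, s['tcp_pos'], np.arctan2(2*(x*y+w*z),1-2*(y*y+z*z))
def plan(wps,start=None):
    s,p,psi=pose(); p=np.array(p)
    rows=[]
    for x,y,z,ya,n,g in wps:
        d=np.array([x,y,z])-p; t=(ya-psi+np.pi)%(2*np.pi)-np.pi
        for i in range(n):
            e=d/n; c,si=np.cos(psi),np.sin(psi)
            rows.append([g]+[round(float(v),4)+0. for v in (e[0]*c+e[1]*si,e[0]*si-e[1]*c,-e[2],0,0,-t/n)]); psi+=t/n
        p=np.array([x,y,z])
    print('from',s['tcp_pos'],pose()[2]); print(str(rows).replace(' ',''))
E
python3 - <<'E'
from plan import *
plan([(.45,.12,.24,1.9,9,.2),(.447,-.303,.22,2.41,9,.2)])
E
```

```text
from [0.25333819 0.51563709 0.21807437] 1.1140149231340468
[[0.2,-0.0298,0.039,-0.0024,0.0,0.0,-0.0873],[0.2,-0.0331,0.0363,-0.0024,0.0,0.0,-0.0873],[0.2,-0.0361,0.0332,-0.0024,0.0,0.0,-0.0873],[0.2,-0.0389,0.0299,-0.0024,0.0,0.0,-0.0873],[0.2,-0.0414,0.0264,-0.0024,0.0,0.0,-0.0873],[0.2,-0.0435,0.0227,-0.0024,0.0,0.0,-0.0873],[0.2,-0.0453,0.0188,-0.0024,0.0,0.0,-0.0873],[0.2,-0.0468,0.0148,-0.0024,0.0,0.0,-0.0873],[0.2,-0.0479,0.0107,-0.0024,0.0,0.0,-0.0873],[0.2,-0.0444,-0.0155,0.0022,0.0,0.0,-0.0567],[0.2,-0.0434,-0.018,0.0022,0.0,0.0,-0.0567],[0.2,-0.0423,-0.0204,0.0022,0.0,0.0,-0.0567],[0.2,-0.0411,-0.0228,0.0022,0.0,0.0,-0.0567],[0.2,-0.0397,-0.0251,0.0022,0.0,0.0,-0.0567],[0.2,-0.0383,-0.0273,0.0022,0.0,0.0,-0.0567],[0.2,-0.0367,-0.0294,0.0022,0.0,0.0,-0.0567],[0.2,-0.0349,-0.0314,0.0022,0.0,0.0,-0.0567],[0.2,-0.0331,-0.0334,0.0022,0.0,0.0,-0.0567]]
```

Call:
{"name": "carry_out", "arguments": {
  "steps": [
    [0.2,-0.03,0.039,-0.0024,0,0,-0.087],
    [0.2,-0.033,0.036,-0.0024,0,0,-0.087],
    [0.2,-0.036,0.033,-0.0024,0,0,-0.087],
    [0.2,-0.039,0.03,-0.0024,0,0,-0.087],
    [0.2,-0.041,0.026,-0.0024,0,0,-0.087],
    [0.2,-0.0435,0.023,-0.0024,0,0,-0.087],
    [0.2,-0.045,0.019,-0.0024,0,0,-0.087],
    [0.2,-0.047,0.015,-0.0024,0,0,-0.087],
    [0.2,-0.048,0.011,-0.0024,0,0,-0.087],
    [0.2,-0.0445,-0.0155,0.002,0,0,-0.057],
    [0.2,-0.0435,-0.018,0.002,0,0,-0.057],
    [0.2,-0.0423,-0.0204,0.002,0,0,-0.057],
    [0.2,-0.041,-0.023,0.002,0,0,-0.057],
    [0.2,-0.04,-0.025,0.002,0,0,-0.057],
    [0.2,-0.038,-0.027,0.002,0,0,-0.057],
    [0.2,-0.0367,-0.0294,0.002,0,0,-0.057],
    [0.2,-0.035,-0.0315,0.002,0,0,-0.057],
    [0.2,-0.033,-0.0335,0.002,0,0,-0.057]
  ]
}}

```text
clock: 2.35
tcp_pos: [0.4458, -0.3036, 0.222]
orientation: [-0.0, 0.357, 0.934, 0.0]
wrist_force: [0.5, 0.1, 0.1]
finger_gap: 0.051
```

Run:
```python
from plan import *
s,p,y=pose();print(p,y,s['joint_pos'],s['finger_gap'])
c=snap('wrist','w0.png');print(-c['R'].T@c['t'])
```

```text
[ 0.44581746 -0.30364482  0.22199865] 2.411657168620294 [-7.46926118e-01  2.43567296e-01 -4.02594412e-02  1.28764562e+00
  2.35526037e-04 -1.58778696e+00] 0.050954714449696036
[ 0.39531831 -0.35957876  0.37585799]
```

View pics/w0.png

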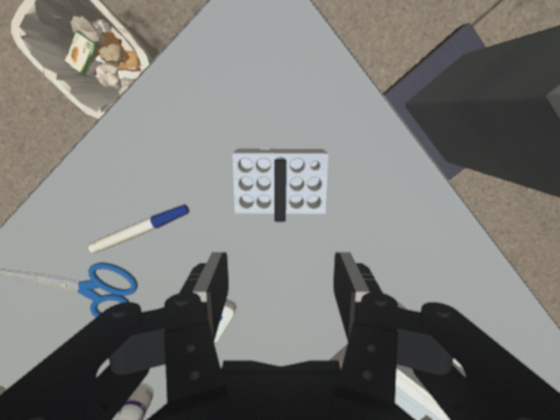

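The wrist view shows the block's top corners at (234,153), (327,153), (327,214) and (235,213), the bore upper right at (315,165), and the bar running (280,158)–(280,221), almost square to the jaws.

Run:
```python
from fit import *
from plan import *
f='w0.png'
ob=[(f,np.array(q),(x,y,z)) for q,x,y,z in [((327,153),-.033,.05,.042),((234,153),-.033,-.05,.042),((235,213),.033,-.05,.042),((327,214),.033,.05,.042),((280.5,158),-.031,0,.077),((280,221),.031,0,.077),((315,165),-.02,.037,.042)]]
p,r=fit(ob,[.447,-.303,.84]);print(p,r.T)
plan([(p[0],p[1],.13,p[2]+np.pi/2,2,.2),(p[0],p[1],.072,p[2]+np.pi/2,3,.2)])
```

```text
[ 0.44665301 -0.30235391  0.83911164] [[ 1.52404051 -1.67260601 -0.07129366 -1.16829454 -0.0709388   0.3812848
   0.6074691 ]
 [-0.39716053 -0.47743784 -0.14941397 -1.0842772   1.64723467  0.98621601
   0.0218278 ]]
from [ 0.44598372 -0.30925645  0.22123949] 2.4097811140126875
[[0.2,0.0021,0.0028,0.0456,0.0,0.0,-0.0001],[0.2,0.0021,0.0028,0.0456,0.0,0.0,-0.0001],[0.2,0.0,0.0,0.0193,0.0,0.0,0.0],[0.2,0.0,0.0,0.0193,0.0,0.0,0.0],[0.2,0.0,0.0,0.0193,0.0,0.0,0.0]]
```

Call:
{"name": "carry_out", "arguments": {
  "steps": [
    [0.2,0.002,0.003,0.045,0,0,0],
    [0.2,0.002,0.003,0.045,0,0,0],
    [0.2,0,0,0.02,0,0,0],
    [0.2,0,0,0.02,0,0,0],
    [0.2,0,0,0.018,0,0,0],
    [0.2,0,0,0,0,0,0],
    [0.2,0,0,0,0,0,0]
  ]
}}

```text
clock: 3.28
tcp_pos: [0.4474, -0.2951, 0.0749]
orientation: [0.0, 0.358, 0.934, 0.0]
wrist_force: [-0.7, -0.5, 0.9]
finger_gap: 0.051
```

Call:
{"name": "carry_out", "arguments": {
  "steps": [
    [0.2,-0.0044,-0.0059,0.003,0,0,0],
    [0.2,0,0,0,0,0,0],
    [-0.3,0,0,0,0,0,0],
    [-0.7,0,0,0,0,0,0],
    [-1,0,0,0,0,0,0],
    [-1,0,0,0,0,0,0],
    [-1,0,0,0,0,0,0]
  ],
  "grip_force": 70
}}

```text
clock: 4.15
tcp_pos: [0.4466, -0.3023, 0.0715]
orientation: [-0.0, 0.358, 0.934, 0.0]
wrist_force: [0.8, 0.2, 0.0]
finger_gap: -0.0001
```

The fingers shut on nothing. I need a look.

Run:
```python
from plan import *
s,p,y=pose();print(p,y,s['joint_pos'],s['finger_gap'],s['wrist_force'])
snap('wrist','w1.png');snap('scene','s1.png')
a=cv2.imread('pics/w1.png');b=cv2.imread('pics/s1.png')
b=cv2.resize(b[220:380,230:390],None,fx=2.5,fy=2.5);a=cv2.resize(a,(400,300));a=np.vstack([a,np.zeros((100,400,3),np.uint8)])
cv2.imwrite('pics/c3.png',np.hstack([a,b]))
```

```text
[ 0.44659565 -0.30233954  0.07146135] 2.41013887090652 [-7.44037787e-01  3.35592378e-01 -2.99601009e-01  9.35678150e-01
  6.38954632e-05 -1.58338033e+00] -0.00014147807775318608 [0.80244326 0.21458212 0.0441725 ]
```

View pics/c3.png

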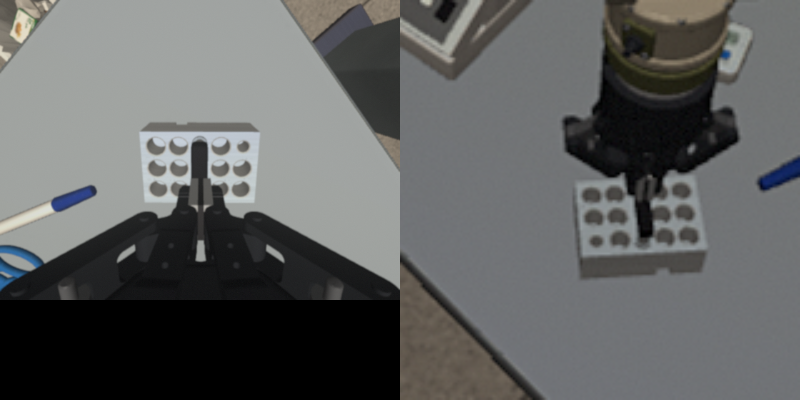

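Run:
```python
from plan import *
s,p,y=pose()
for f in('w1.png','s1.png'):
    print(f,'tcp',proj(f,p),'tip',proj(f,p-[0,0,.019]),'bar ends',[proj(f,np.array([.4467,-.3024,.077])+e*.031*np.array([np.cos(.839),np.sin(.839),0])) for e in(-1,1)])
a=cv2.imread('pics/w1.png')[160:340,190:370];b=cv2.imread('pics/s1.png')[265:335,290:360]
cv2.imwrite('pics/c4.png',np.hstack([cv2.resize(a,(400,400),interpolation=2),cv2.resize(b,(400,400),interpolation=2)]))
```

```text
w1.png tcp [279.96371411 257.25672837] tip [280.03063746 242.82978999] bar ends [array([279.67724724, 204.22149226]), array([279.84019116, 313.90779734])]
s1.png tcp [325.72736825 299.19612762] tip [325.08604656 303.77598632] bar ends [array([328.02226521, 312.51514007]), array([324.01254738, 283.88754839])]
```

View pics/c4.png

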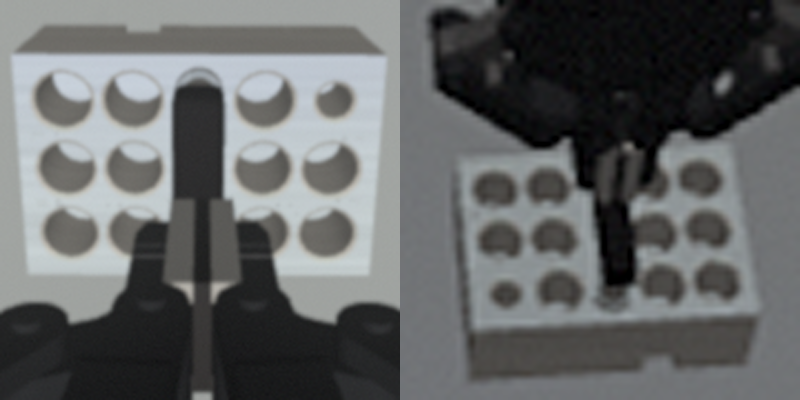

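Run:
```python
from plan import *
def tri(a):
    A=[];b=[]
    for f,u,v in a:
        c=np.load('pics/'+f+'.npz');P=c['K']@np.c_[c['R'],c['t']]
        for r in (u*P[2]-P[0],v*P[2]-P[1]): A.append(r[:3]);b.append(-r[3])
    return np.linalg.lstsq(np.array(A),np.array(b),rcond=None)
print(tri([('w1.png',281,250),('s1.png',328,300)]))
c=np.load('pics/w1.png.npz');R=c['R'];print(-R.T@c['t']-pose()[1],R)
# width check: pad tip pair 29px wide => distance
s,p,y=pose()
for z in(.0525,.07,.087):print(z,[proj('w1.png',p+[0,0,z-p[2]]+np.array([np.cos(y),np.sin(y),0])*e -.011*np.array([np.cos(.839),np.sin(.839),0])) for e in(-.006,.006)])
```

```text
(array([ 0.43292082, -0.316784  ,  0.10558091]), array([0.00121309]), np.int32(3), array([515.1451268 , 502.36318624,  33.01387358]))
[-0.0506518  -0.0557886   0.15387039] [[-7.43561355e-01  6.68667647e-01 -2.98149526e-04]
 [ 6.39287855e-01  7.11021474e-01  2.92847234e-01]
 [ 1.96029462e-01  2.17559283e-01 -9.56159196e-01]]
0.0525 [array([269.59950284, 225.24937225]), array([290.41996829, 225.2350385 ])]
0.07 [array([268.49438794, 236.92383805]), array([291.39632527, 236.90851688])]
0.087 [array([267.18651181, 250.74027945]), array([292.55182836, 250.72389432])]
```

Both views put the shut pads above the bar, with tips near z≈0.09 instead of the computed 0.053. I'll open, go down a little at a time watching the force, and try again.

Call:
{"name": "carry_out", "arguments": {
  "steps": [
    [0,0,0,0,0,0,0],
    [0,0,0,0,0,0,0],
    [0,0,0,0,0,0,0],
    [0,0,0,0.005,0,0,0],
    [0,0,0,0.004,0,0,0],
    [0,0,0,0,0,0,0]
  ],
  "grip_force": 70
}}

```text
clock: 5.0
tcp_pos: [0.4462, -0.302, 0.0618]
orientation: [-0.001, 0.358, 0.934, 0.0]
wrist_force: [-0.2, -0.3, -0.3]
finger_gap: 0.043
```

Call:
{"name": "carry_out", "arguments": {
  "steps": [
    [0,0,0,0.002,0,0,0],
    [0,0,0,0.002,0,0,0],
    [0,0,0,0,0,0,0]
  ]
}}

```text
clock: 5.38
tcp_pos: [0.4465, -0.3023, 0.0583]
orientation: [-0.0, 0.358, 0.934, 0.0]
wrist_force: [0.2, 0.3, -0.4]
finger_gap: 0.0426
```

Call:
{"name": "carry_out", "arguments": {
  "steps": [
    [0,0,0,0.002,0,0,0],
    [0,0,0,0.002,0,0,0],
    [0,0,0,0.002,0,0,0],
    [0,0,0,0,0,0,0]
  ]
}}

```text
clock: 5.88
tcp_pos: [0.4464, -0.3023, 0.0522]
orientation: [-0.0, 0.358, 0.934, 0.0]
wrist_force: [1.0, 0.1, 0.0]
finger_gap: 0.0429
```

Call:
{"name": "carry_out", "arguments": {
  "steps": [
    [0,0,0,0.002,0,0,0],
    [0,0,0,0.002,0,0,0],
    [0,0,0,0.002,0,0,0],
    [0,0,0,0,0,0,0]
  ]
}}

```text
clock: 6.38
tcp_pos: [0.4465, -0.3023, 0.0462]
orientation: [-0.0, 0.358, 0.934, 0.0]
wrist_force: [0.3, -0.0, 0.5]
finger_gap: 0.0429
```

Call:
{"name": "carry_out", "arguments": {
  "steps": [
    [0,0,0,0.002,0,0,0],
    [0,0,0,0.002,0,0,0],
    [0,0,0,0,0,0,0]
  ]
}}

```text
clock: 6.75
tcp_pos: [0.4465, -0.3023, 0.0422]
orientation: [-0.0, 0.358, 0.934, 0.0]
wrist_force: [-0.5, -0.0, -0.1]
finger_gap: 0.0427
```

Call:
{"name": "carry_out", "arguments": {
  "steps": [
    [-0.4,0,0,0,0,0,0],
    [-0.7,0,0,0,0,0,0],
    [-1,0,0,0,0,0,0],
    [-1,0,0,0,0,0,0],
    [-1,0,0,0,0,0,0]
  ],
  "grip_force": 70
}}

```text
clock: 7.38
tcp_pos: [0.4472, -0.3029, 0.0428]
orientation: [0.001, 0.358, 0.934, -0.0]
wrist_force: [2.4, -1.6, 0.9]
finger_gap: 0.0105
```

Run:
```python
from plan import *
s,p,y=pose();print(p,y,s['finger_gap'],s['wrist_force'],s['tau'])
snap('wrist','w2.png');snap('scene','s2.png')
a=cv2.imread('pics/w2.png')[140:380,160:400];b=cv2.imread('pics/s2.png')[255:335,285:365]
cv2.imwrite('pics/c5.png',np.hstack([cv2.resize(a,(400,400),interpolation=2),cv2.resize(b,(400,400),interpolation=2)]))
```

```text
[ 0.44721389 -0.30293181  0.04280773] 2.4100550647669685 0.010544879008972467 [ 2.44432268 -1.60022097  0.8674584 ] [ 8.75397935e-02 -4.56969309e+01  2.33070517e+01  1.27770614e+00
 -7.16118724e-02  1.59896555e-02]
```

View pics/c5.png

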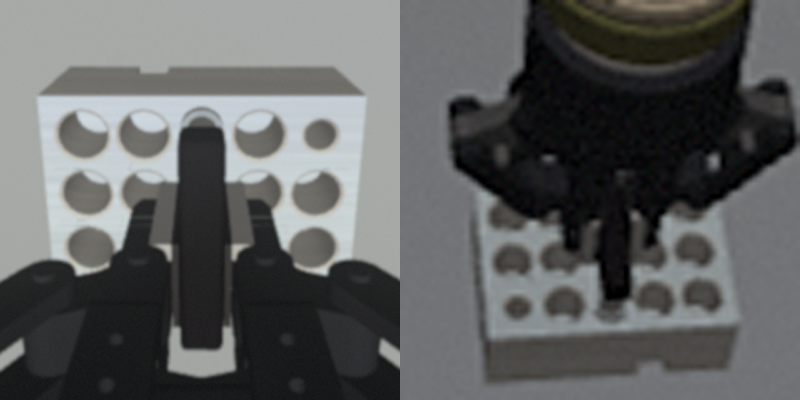

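Now it grips the bar squarely: gap reads 10.5 mm and the pads sit on both sides near mid-bar, at a reported TCP z of 0.043. So reported TCP z is the block underside plus 43 mm. Lift and carry.

Run:
```python
from plan import *
plan([(.447,-.303,.165,2.41,5,-1),(.534,.017,.165,1.684,14,-1)])
```

```text
from [ 0.44720309 -0.30291654  0.04283551] 2.4099969489715947
[[-1,0.0,0.0,-0.0244,0.0,0.0,0.0],[-1,0.0,0.0,-0.0244,0.0,0.0,0.0],[-1,0.0,0.0,-0.0244,0.0,0.0,0.0],[-1,0.0,0.0,-0.0244,0.0,0.0,0.0],[-1,0.0,0.0,-0.0244,0.0,0.0,0.0],[-1,0.0106,0.0212,0.0,0.0,0.0,0.0519],[-1,0.0117,0.0206,0.0,0.0,0.0,0.0519],[-1,0.0128,0.0199,0.0,0.0,0.0,0.0519],[-1,0.0138,0.0193,0.0,0.0,0.0,0.0519],[-1,0.0148,0.0185,0.0,0.0,0.0,0.0519],[-1,0.0157,0.0177,0.0,0.0,0.0,0.0519],[-1,0.0166,0.0169,0.0,0.0,0.0,0.0519],[-1,0.0175,0.016,0.0,0.0,0.0,0.0519],[-1,0.0183,0.0151,0.0,0.0,0.0,0.0519],[-1,0.019,0.0141,0.0,0.0,0.0,0.0519],[-1,0.0197,0.0131,0.0,0.0,0.0,0.0519],[-1,0.0204,0.0121,0.0,0.0,0.0,0.0519],[-1,0.021,0.011,0.0,0.0,0.0,0.0519],[-1,0.0215,0.0099,0.0,0.0,0.0,0.0519]]
```

Call:
{"name": "carry_out", "arguments": {
  "steps": [
    [-1,0,0,-0.012,0,0,0],
    [-1,0,0,-0.025,0,0,0],
    [-1,0,0,-0.03,0,0,0],
    [-1,0,0,-0.03,0,0,0],
    [-1,0,0,-0.025,0,0,0]
  ],
  "grip_force": 90
}}

```text
clock: 8.1
tcp_pos: [0.4453, -0.3013, 0.1652]
orientation: [-0.001, 0.358, 0.934, 0.001]
wrist_force: [0.5, -0.6, -4.7]
finger_gap: 0.01
```

Call:
{"name": "carry_out", "arguments": {
  "steps": [
    [-1,0.0106,0.0212,0,0,0,0.052],
    [-1,0.0117,0.0206,0,0,0,0.052],
    [-1,0.0128,0.02,0,0,0,0.052],
    [-1,0.0138,0.0193,0,0,0,0.052],
    [-1,0.0148,0.0185,0,0,0,0.052],
    [-1,0.0157,0.0177,0,0,0,0.052],
    [-1,0.0166,0.017,0,0,0,0.052],
    [-1,0.0175,0.016,0,0,0,0.052],
    [-1,0.0183,0.015,0,0,0,0.052],
    [-1,0.019,0.014,0,0,0,0.052],
    [-1,0.0197,0.013,0,0,0,0.052],
    [-1,0.0204,0.012,0,0,0,0.052],
    [-1,0.021,0.011,0,0,0,0.052],
    [-1,0.0215,0.01,0,0,0,0.052],
    [-1,0,0,0,0,0,0],
    [-1,0,0,0,0,0,0]
  ]
}}

```text
clock: 10.1
tcp_pos: [0.5327, 0.0174, 0.1641]
orientation: [-0.001, 0.666, 0.746, -0.001]
wrist_force: [0.3, -0.4, -4.9]
finger_gap: 0.01
```

Run:
```python
from plan import *
s,p,y=pose();print(p,y,s['finger_gap'],s['wrist_force'],s['ft_torque'])
snap('wrist','w3.png');snap('scene','s3.png');snap('top','t3.png')
a=cv2.imread('pics/w3.png');b=cv2.imread('pics/s3.png')[110:250,180:320]
cv2.imwrite('pics/c6.png',np.hstack([cv2.resize(a,None,fx=.75,fy=.75,interpolation=3)[:,10:410],cv2.resize(b,None,fx=2.25,fy=2.25,interpolation=2)]))
```

```text
[0.53274155 0.01740434 0.16406683] 1.6827394602448953 0.01000838020234235 [ 0.26948522 -0.41022701 -4.89584322] [ 0.02715523  0.00244687 -0.00420515]
```

View pics/c6.png

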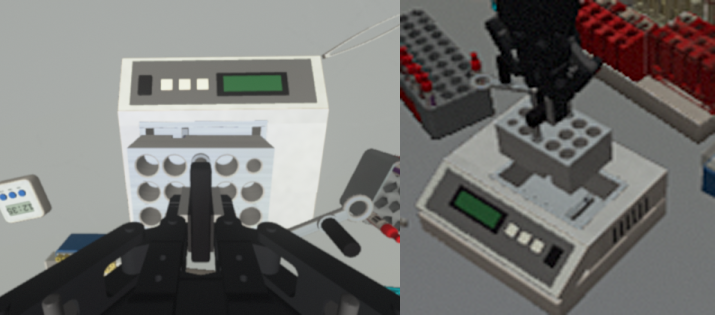

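Run:
```python
from plan import *
a=cv2.imread('pics/w3.png')[140:220,170:396];b=cv2.imread('pics/s3.png')[145:218,205:313]
cv2.imwrite('pics/c7.png',np.vstack([cv2.resize(a,(678,240),interpolation=2),cv2.resize(b,(540,365),interpolation=2)[:355].__class__(0) if 0 else np.hstack([cv2.resize(b,(510,345),interpolation=2),np.zeros((345,168,3),np.uint8)])]))
```

```text
(no output)
```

View pics/c7.png

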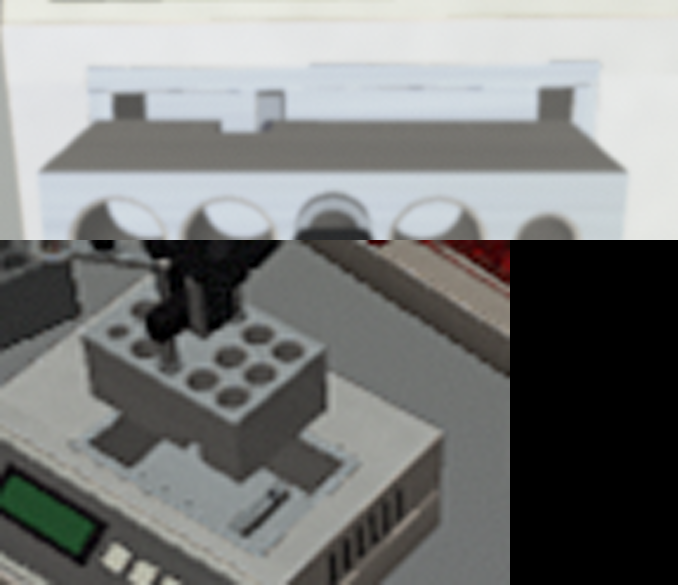

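The enlarged view shows the well's front inner edge at crop (113–573, 88), the block's bottom front edge at (97–573, 122), the groove notch at 220–272 and the key end at 257–285. The key and groove look nearly in line already.

Run:
```python
from plan import *
s,p,y=pose(); W=lambda u,v:(170+u/3,140+v/3)
yb=.113; ex=np.array([np.cos(yb),np.sin(yb),0]); ey=np.array([-np.sin(yb),np.cos(yb),0])
def rel(n,f,u,v,z):
    q=ray(f,u,v,z)-p; print(n,'x %.1f y %.1f'%(1e3*q@ex,1e3*q@ey))
zb=p[2]-.043
rel('well front L',"w3.png",*W(113,88),.08);rel('well front R',"w3.png",*W(573,88),.08)
rel('blk bot',"w3.png",*W(97,122),zb);rel('blk bot',"w3.png",*W(573,122),zb)
rel('blk top',"w3.png",*W(40,171),zb+.042);rel('blk top',"w3.png",*W(627,171),zb+.042)
rel('key',"w3.png",*W(271,92),.047);rel('groove',"w3.png",*W(246,122),zb)
S=lambda u,v:(205+u/4.7222,145+(v-240)/4.726)
for u,v in[(83,340),(238,420),(326,350)]: rel('scene blk top',"s3.png",*S(u,v),zb+.042)
for u,v in[(97,405),(240,478),(325,400)]: rel('scene blk bot',"s3.png",*S(u,v),zb)
for u,v in[(80,440),(258,548),(350,462)]: rel('scene well',"s3.png",*S(u,v),.08)
# predicted from bath fit
q=np.array([.523,.0363,0])+ex*.01-ey*.02-p;print('fit well ctr',1e3*q@ex,1e3*q@ey)
```

```text
well front L x -32.5 y -54.5
well front R x -32.3 y 60.9
blk bot x -32.8 y -48.8
blk bot x -32.6 y 50.9
blk top x -33.6 y -48.4
blk top x -33.4 y 49.8
key x -25.3 y -17.0
groove x -32.7 y -17.6
scene blk top x -34.4 y 44.4
scene blk top x -29.5 y -50.8
scene blk top x 32.0 y -53.0
scene blk bot x -34.9 y 41.8
scene blk bot x -28.7 y -47.6
scene blk bot x 37.5 y -46.0
scene well x -32.0 y 64.1
scene well x -31.5 y -58.2
scene well x 42.0 y -57.3
fit well ctr 1.9039826309249164 0.45026004776716194
```

Needed correction is about +2.7 mm in bath x and +0.4 mm in y. Then lower to just above the rim and feel the way in.

Call:
{"name": "carry_out", "arguments": {
  "steps": [
    [-1,0.0004,0.0027,0.01,0,0,0],
    [-1,0,0,0.015,0,0,0],
    [-1,0,0,0.01,0,0,0],
    [-1,0,0,0.004,0,0,0],
    [-1,0,0,0.003,0,0,0],
    [-1,0,0,0.003,0,0,0],
    [-1,0,0,0,0,0,0]
  ]
}}

```text
clock: 11.12
tcp_pos: [0.5366, 0.0182, 0.1196]
orientation: [0.0, 0.667, 0.745, 0.0]
wrist_force: [0.4, -1.5, -4.3]
finger_gap: 0.0097
```

Call:
{"name": "carry_out", "arguments": {
  "steps": [
    [-1,0,-0.001,0.003,0,0,0],
    [-1,0,0,0.003,0,0,0],
    [-1,0,0,0.003,0,0,0],
    [-1,0,0,0,0,0,0]
  ]
}}

```text
clock: 11.62
tcp_pos: [0.5353, 0.0181, 0.1102]
orientation: [-0.0, 0.667, 0.745, -0.0]
wrist_force: [-0.4, 0.6, -4.5]
finger_gap: 0.0102
```

Call:
{"name": "carry_out", "arguments": {
  "steps": [
    [-1,0,0,0.004,0,0,0],
    [-1,0,0,0.004,0,0,0],
    [-1,0,0,0.003,0,0,0],
    [-1,0,0,0,0,0,0]
  ]
}}

```text
clock: 12.12
tcp_pos: [0.5353, 0.0181, 0.0991]
orientation: [-0.0, 0.667, 0.745, -0.0]
wrist_force: [-0.2, -0.5, -4.8]
finger_gap: 0.0098
```

Call:
{"name": "carry_out", "arguments": {
  "steps": [
    [-1,0,0,0.003,0,0,0],
    [-1,0,0,0.003,0,0,0],
    [-1,0,0,0.001,0,0,0],
    [-1,0,0,0,0,0,0]
  ]
}}

```text
clock: 12.62
tcp_pos: [0.5354, 0.0181, 0.0924]
orientation: [-0.0, 0.667, 0.745, -0.0]
wrist_force: [0.4, 0.0, -3.8]
finger_gap: 0.0098
```

Call:
{"name": "carry_out", "arguments": {
  "steps": [
    [-1,0,0,0.001,0,0,0],
    [-1,0,0,0.001,0,0,0],
    [-1,0,0,0.001,0,0,0],
    [-1,0,0,0,0,0,0]
  ]
}}

```text
clock: 13.12
tcp_pos: [0.5354, 0.0181, 0.0894]
orientation: [-0.0, 0.667, 0.745, -0.0]
wrist_force: [0.1, 0.4, -3.6]
finger_gap: 0.0101
```

Call:
{"name": "carry_out", "arguments": {
  "steps": [
    [-1,0,0,0.001,0,0,0],
    [-1,0,0,0.001,0,0,0],
    [-1,0,0,0,0,0,0]
  ]
}}

```text
clock: 13.5
tcp_pos: [0.5354, 0.0181, 0.0874]
orientation: [-0.0, 0.667, 0.745, -0.0]
wrist_force: [-0.7, 0.7, -4.8]
finger_gap: 0.0103
```

Call:
{"name": "carry_out", "arguments": {
  "steps": [
    [-1,0,0,0.001,0,0,0],
    [-1,0,0,0.001,0,0,0],
    [-1,0,0,0,0,0,0]
  ]
}}

```text
clock: 13.88
tcp_pos: [0.5355, 0.0181, 0.0854]
orientation: [-0.0, 0.667, 0.745, -0.0]
wrist_force: [-0.9, -0.1, -4.9]
finger_gap: 0.01
```

Call:
{"name": "carry_out", "arguments": {
  "steps": [
    [-1,0,0,0.001,0,0,0],
    [-1,0,0,0.001,0,0,0],
    [-1,0,0,0.001,0,0,0],
    [-1,0,0,0,0,0,0]
  ]
}}

```text
clock: 14.38
tcp_pos: [0.5355, 0.0181, 0.0824]
orientation: [-0.0, 0.667, 0.745, -0.0]
wrist_force: [0.4, -0.4, -5.3]
finger_gap: 0.0097
```

Call:
{"name": "carry_out", "arguments": {
  "steps": [
    [-1,0,0,0.001,0,0,0],
    [-1,0,0,0.001,0,0,0],
    [-1,0,0,0,0,0,0]
  ]
}}

```text
clock: 14.75
tcp_pos: [0.5356, 0.0181, 0.0809]
orientation: [0.0, 0.667, 0.745, 0.0]
wrist_force: [-0.3, -0.7, -0.8]
finger_gap: 0.0103
```

Floor contact came at 0.081, the home height (riding on the key would be 0.090). A light y nudge will confirm the key is holding it, and a small press will seat it.

Call:
{"name": "carry_out", "arguments": {
  "steps": [
    [-1,0,0,0.0005,0,0,0],
    [-1,0.0015,0,0,0,0,0],
    [-1,0.0015,0,0,0,0,0],
    [-1,0,0,0,0,0,0]
  ]
}}

```text
clock: 15.25
tcp_pos: [0.5361, 0.0192, 0.081]
orientation: [0.002, 0.667, 0.745, -0.001]
wrist_force: [-2.1, -7.1, 4.9]
finger_gap: 0.0099
```

Call:
{"name": "carry_out", "arguments": {
  "steps": [
    [-1,-0.0015,0,0,0,0,0],
    [-1,-0.0015,0,0,0,0,0],
    [-1,-0.0015,0,0,0,0,0],
    [-1,-0.0015,0,0,0,0,0],
    [-1,0,0,0,0,0,0]
  ]
}}

```text
clock: 15.88
tcp_pos: [0.5364, 0.0176, 0.081]
orientation: [-0.001, 0.666, 0.746, 0.002]
wrist_force: [-1.9, 7.2, 6.7]
finger_gap: 0.0103
```

Call:
{"name": "carry_out", "arguments": {
  "steps": [
    [-1,0.0015,0,0,0,0,0],
    [-1,0.0013,0,0,0,0,0],
    [-1,0,0,0,0,0,0],
    [-0.6,0,0,0,0,0,0],
    [-0.3,0,0,0,0,0,0],
    [-0.3,0,0,0,0,0,0],
    [-0.3,0,0,0,0,0,0],
    [-0.3,0,0,-0.005,0,0,0],
    [-0.3,0,0,-0.015,0,0,0],
    [-0.3,0,0,-0.03,0,0,0],
    [-0.3,0,0,-0.04,0,0,0],
    [-0.3,0,0,-0.03,0,0,0],
    [-0.3,0,0,-0.02,0,0,0],
    [-0.3,0,0,0,0,0,0]
  ]
}}

```text
clock: 17.62
tcp_pos: [0.537, 0.0178, 0.2228]
orientation: [0.002, 0.667, 0.745, 0.001]
wrist_force: [0.3, 0.4, 0.1]
finger_gap: 0.0297
```

Run:
```python
from plan import *
s,p,y=pose();print(p,y,s['finger_gap'],s['wrist_force'])
snap('wrist','w4.png');snap('scene','s4.png')
a=cv2.imread('pics/w4.png')[100:340,160:480];b=cv2.imread('pics/s4.png')[130:230,195:305]
cv2.imwrite('pics/c8.png',np.hstack([cv2.resize(a,(480,360),interpolation=2),cv2.resize(b,(320,291),interpolation=2)[:,:].copy() if 0 else np.vstack([cv2.resize(b,(320,291),interpolation=2),np.zeros((69,320,3),np.uint8)])]))
```

```text
[0.53695497 0.01775467 0.22275319] 1.6819933836708458 0.02973301776395503 [0.33231113 0.39033119 0.14708693]
```

View pics/c8.png

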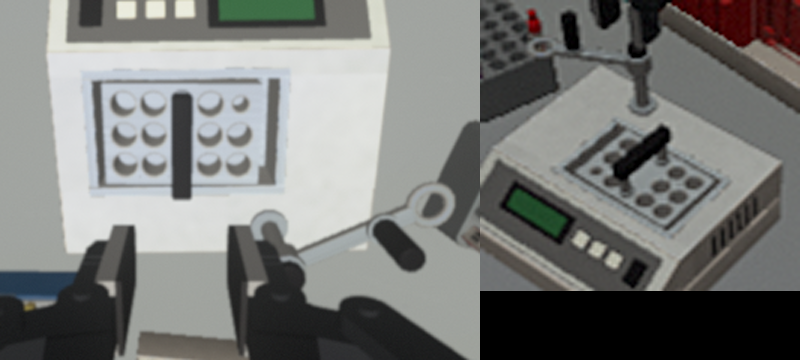

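The block is seated flush with the bar square. The crop shows the bore at (240,103), the eye at (432,205), the knob leaning from (387,230) to its top at about (408,254), and the hinge cap at (290,273). Now compute the arm geometry.

Run:
```python
from plan import *
np.set_printoptions(precision=4,suppress=True)
W=lambda u,v:(160+u/1.5,100+v/1.5); S=lambda u,v:(195+(u-480)/2.909,130+v/2.91)
f='w4.png'
print('bore',ray(f,*W(240,103),.08),'eye',ray(f,*W(432,205),.135),'knob top',ray(f,*W(407,253),.172),'knob base',ray(f,*W(387,232),.14))
print('scene eye',ray('s4.png',*S(542,46),.135),'knobtop',ray('s4.png',*S(569,13),.172))
print('blk corners',[ray(f,*W(*q),.08) for q in[(103,83),(262,83),(262,184),(103,184)]], 'well',[ray(f,*W(*q),.08) for q in[(94,80),(281,80),(281,186),(94,186)]])
a=.112;c,s=np.cos(a),np.sin(a);R=np.array([[c,-s],[s,c]]);b=np.array([.536,.0183])
pv=b+R@[.065,.0573]; print('pivot',pv,'bore',b+R@[-.02,.037])
for n,e in(('w',ray(f,*W(432,205),.135)[:2]),('s',ray('s4.png',*S(542,46),.135)[:2]),('kn',ray(f,*W(407,253),.172)[:2])):
    d=R.T@(e-pv);print(n,np.hypot(*d),np.arctan2(-d[1],-d[0]))
```

```text
bore [0.5123 0.0518 0.08  ] eye [0.5467 0.1558 0.135 ] knob top [0.559 0.128 0.172] knob base [0.5631 0.1327 0.14  ]
scene eye [0.5479 0.1539 0.135 ] knobtop [0.5663 0.1324 0.172 ]
blk corners [array([ 0.5092, -0.034 ,  0.08  ]), array([0.4984, 0.0635, 0.08  ]), array([0.564 , 0.0741, 0.08  ]), array([ 0.5755, -0.0299,  0.08  ])] well [array([ 0.508 , -0.0396,  0.08  ]), array([0.4953, 0.0748, 0.08  ]), array([0.564 , 0.0868, 0.08  ]), array([ 0.5776, -0.0357,  0.08  ])]
pivot [0.5942 0.0825] bore [0.512  0.0528]
w 0.08730772186466859 -1.1079888332705299
s 0.08505386515259566 -1.1077310256595856
kn 0.05754433709194824 -1.024408089048828
```

Run:
```python
from plan import *
a=.112;pv=np.array([.5942,.0825])
K=lambda t,r=.058:pv-r*np.array([np.cos(a+t),np.sin(a+t)])
k=K(-1.108);print(k,K(.238))
plan([(k[0],k[1],.21,1.682,4,-.3),(k[0],k[1],.133,1.682,6,-.3)])
psi=1.682;c,s=np.cos(psi),np.sin(psi);T=np.linspace(-1.108,.238,19)
print([[-1]+[round(float(v),4) for v in (d[0]*c+d[1]*s,d[0]*s-d[1]*c)]+[0,0,0,0] for d in (K(T[i+1])-K(T[i]) for i in range(18))])
```

```text
[0.5626675  0.13117958] [0.53971638 0.06261193]
from [0.53553505 0.01793175 0.22006783] 1.682030855468489
[[-0.3,0.0274,0.0099,0.0025,0.0,0.0,0.0],[-0.3,0.0274,0.0099,0.0025,0.0,0.0,0.0],[-0.3,0.0274,0.0099,0.0025,0.0,0.0,0.0],[-0.3,0.0274,0.0099,0.0025,0.0,0.0,0.0],[-0.3,0.0,0.0,0.0128,0.0,0.0,0.0],[-0.3,0.0,0.0,0.0128,0.0,0.0,0.0],[-0.3,0.0,0.0,0.0128,0.0,0.0,0.0],[-0.3,0.0,0.0,0.0128,0.0,0.0,0.0],[-0.3,0.0,0.0,0.0128,0.0,0.0,0.0],[-0.3,0.0,0.0,0.0128,0.0,0.0,0.0]]
[[-1, -0.0021, -0.0038, 0, 0, 0, 0], [-1, -0.0024, -0.0036, 0, 0, 0, 0], [-1, -0.0026, -0.0035, 0, 0, 0, 0], [-1, -0.0029, -0.0032, 0, 0, 0, 0], [-1, -0.0031, -0.003, 0, 0, 0, 0], [-1, -0.0033, -0.0028, 0, 0, 0, 0], [-1, -0.0035, -0.0025, 0, 0, 0, 0], [-1, -0.0037, -0.0023, 0, 0, 0, 0], [-1, -0.0039, -0.002, 0, 0, 0, 0], [-1, -0.004, -0.0017, 0, 0, 0, 0], [-1, -0.0041, -0.0014, 0, 0, 0, 0], [-1, -0.0042, -0.0011, 0, 0, 0, 0], [-1, -0.0043, -0.0007, 0, 0, 0, 0], [-1, -0.0043, -0.0004, 0, 0, 0, 0], [-1, -0.0043, -0.0001, 0, 0, 0, 0], [-1, -0.0043, 0.0002, 0, 0, 0, 0], [-1, -0.0043, 0.0005, 0, 0, 0, 0], [-1, -0.0042, 0.0009, 0, 0, 0, 0]]
```

Call:
{"name": "carry_out", "arguments": {
  "steps": [
    [-0.1,0.027,0.01,0.0025,0,0,0],
    [-0.1,0.028,0.01,0.0025,0,0,0],
    [-0.1,0.027,0.01,0.0025,0,0,0],
    [-0.1,0.027,0.01,0.0025,0,0,0],
    [-0.1,0,0,0,0,0,0],
    [-0.1,0,0,0,0,0,0]
  ],
  "grip_force": 25
}}

```text
clock: 18.48
tcp_pos: [0.5625, 0.1304, 0.209]
orientation: [-0.001, 0.667, 0.745, -0.001]
wrist_force: [-0.4, 0.2, 0.4]
finger_gap: 0.0385
```

Call:
{"name": "carry_out", "arguments": {
  "steps": [
    [-0.1,0.0008,0,0.02,0,0,0],
    [-0.1,0,0,0.02,0,0,0],
    [-0.1,0,0,0.012,0,0,0],
    [-0.1,0,0,0.01,0,0,0],
    [-0.1,0,0,0.007,0,0,0],
    [-0.1,0,0,0.004,0,0,0],
    [-0.1,0,0,0,0,0,0]
  ]
}}

```text
clock: 19.35
tcp_pos: [0.5632, 0.1315, 0.137]
orientation: [-0.0, 0.667, 0.745, 0.0]
wrist_force: [-0.1, -0.1, 0.8]
finger_gap: 0.0386
```

Call:
{"name": "carry_out", "arguments": {
  "steps": [
    [-0.4,0,0,0,0,0,0],
    [-0.6,0,0,0,0,0,0],
    [-0.7,0,0,0,0,0,0],
    [-1,0,0,0,0,0,0],
    [-1,0,0,0,0,0,0],
    [-1,0,0,0,0,0,0]
  ],
  "grip_force": 25
}}

```text
clock: 20.1
tcp_pos: [0.5631, 0.1324, 0.1374]
orientation: [-0.0, 0.666, 0.746, 0.001]
wrist_force: [-1.6, 5.5, 4.1]
finger_gap: 0.0131
```

Call:
{"name": "carry_out", "arguments": {
  "steps": [
    [-1,-0.0021,-0.0038,0,0,0,0],
    [-1,-0.0024,-0.0036,0,0,0,0],
    [-1,-0.0026,-0.0035,0,0,0,0],
    [-1,-0.0029,-0.0032,0,0,0,0],
    [-1,-0.0031,-0.003,0,0,0,0],
    [-1,-0.0033,-0.0028,0,0,0,0],
    [-1,-0.0035,-0.0025,0,0,0,0],
    [-1,-0.0037,-0.0023,0,0,0,0],
    [-1,-0.0039,-0.002,0,0,0,0],
    [-1,0,0,0,0,0,0]
  ]
}}

```text
clock: 21.35
tcp_pos: [0.5355, 0.1034, 0.1373]
orientation: [-0.004, 0.666, 0.746, -0.001]
wrist_force: [-11.2, 8.8, 10.8]
finger_gap: 0.0131
```

Call:
{"name": "carry_out", "arguments": {
  "steps": [
    [-1,-0.004,-0.0017,0,0,0,0],
    [-1,-0.0041,-0.0014,0,0,0,0],
    [-1,-0.0042,-0.0011,0,0,0,0],
    [-1,-0.0043,-0.0007,0,0,0,0],
    [-1,-0.0043,-0.0004,0,0,0,0],
    [-1,-0.0043,-0.0001,0,0,0,0],
    [-1,-0.0043,0.0002,0,0,0,0],
    [-1,-0.0043,0.0005,0,0,0,0],
    [-1,-0.0042,0.0009,0,0,0,0],
    [-1,0,0,0,0,0,0],
    [-1,0,0,0,0,0,0]
  ]
}}

```text
clock: 22.72
tcp_pos: [0.539, 0.0628, 0.1371]
orientation: [-0.0, 0.667, 0.745, -0.001]
wrist_force: [-4.8, 1.6, 5.1]
finger_gap: 0.0127
```

Call:
{"name": "carry_out", "arguments": {
  "steps": [
    [-0.7,0,0,0,0,0,0],
    [-0.4,0,0,0,0,0,0],
    [-0.1,0,0,0,0,0,0],
    [-0.1,0,0,0,0,0,0],
    [-0.1,0,0,-0.008,0,0,0],
    [-0.1,0,0,-0.015,0,0,0],
    [-0.1,0,0,-0.03,0,0,0],
    [-0.1,0,0,-0.03,0,0,0],
    [-0.1,0,-0.03,-0.02,0,0,0],
    [-0.1,0,-0.02,-0.01,0,0,0],
    [-0.1,0,0,0,0,0,0],
    [-0.1,0,0,0,0,0,0]
  ]
}}

```text
clock: 24.22
tcp_pos: [0.4911, 0.0574, 0.2504]
orientation: [0.001, 0.667, 0.745, 0.001]
wrist_force: [-0.7, 0.5, -0.2]
finger_gap: 0.0383
```

Run:
```python
from plan import *
s,p,y=pose();print(p,s['wrist_force'])
for f,c in(('w5.png','wrist'),('s5.png','scene'),('t5.png','top')): snap(c,f)
for n,X in(('bore',(.512,.0525,.08)),('eye',(.512,.0525,.134)),('blk',(.536,.0183,.08)),('pivot',(.5942,.0825,.134))):
    print(n,[proj(f,X).round(1) for f in('w5.png','s5.png','t5.png')])
u,v=proj('w5.png',(.512,.0525,.1)).astype(int)
a=cv2.imread('pics/w5.png');u=min(max(u,80),480);v=min(max(v,80),340);print('w crop origin',u-80,v-80)
a=a[v-80:v+80,u-80:u+80]
u,v=proj('s5.png',(.512,.0525,.1)).astype(int);print('s crop origin',u-40,v-40)
b=cv2.imread('pics/s5.png')[v-40:v+40,u-40:u+40]
cv2.imwrite('pics/c9.png',np.hstack([cv2.resize(a,(400,400),interpolation=2),cv2.resize(b,(400,400),interpolation=2)]))
```

```text
[0.49114567 0.05742171 0.25038455] [-0.71116735  0.50770017 -0.24178474]
bore [array([274. , 202.7]), array([233.9, 188.6]), array([236. , 216.2])]
eye [array([272.8, 219.8]), array([231.4, 172.6]), array([234.1, 212.5])]
blk [array([240.1, 220.6]), array([250.5, 190.6]), array([247.1, 208. ])]
pivot [array([294.8, 302.1]), array([249. , 150.4]), array([223.4, 185.7])]
w crop origin 193 128
s crop origin 192 142
```

View pics/c9.png

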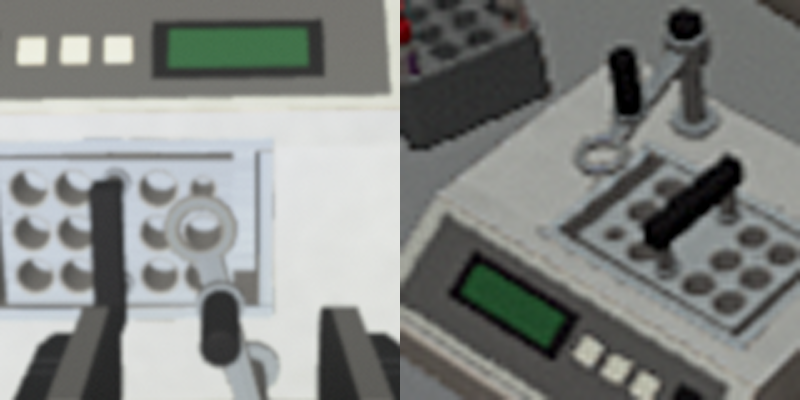

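The ring centre is at wrist pixel (273.4,219.2), against (272.8,219.8) predicted for a point straight above the bore. The bore is at (274.2,202.8), against (274.0,202.7) predicted. That puts the eye under 1 mm off, and the scene view agrees. The arm is clear of everything, so I'm handing in.

```bash
python3 -c "
from h import *
print(env.hand_in(), env.get_state()['clock'])"
```

```text
the job is handed in; nothing more can be done
the job is handed in; nothing more can be done
```

The heating block is back in the well, fully home over the key. The thermometer arm's eye stands over the bore, and the arm has been let go. I handed in with the robot clear of everything; the clock last read 24.2 s of the 64 s allowed.

- **Block:** I lowered it the right way round. The key showed in the cameras, about 20 mm to the -y side of the well centre, so I lined the groove up by eye. It went down first time, with no searching to and fro over the key. It touched the floor at the home height; riding on the key it would have stopped 9 mm higher. When I nudged it both ways along y, it was held to about 1 mm of travel, so the key has it. The picture afterwards showed it flush.
- **Eye:** I swung the arm in by its knob and released it. The last wrist image puts the eye within 1 mm of straight over the bore, and the scene camera agrees to about a pixel.
- **First grasp missed:** the fingers shut above the bar and touched nothing. The real fingertips stand about 30 mm higher than the reported TCP implies. I went down watching the force, gripped the bar on the second try, and allowed for that offset from then on.
- **Bystanders:** I never went near the timer, marker or forceps, but I did not measure them again at the end.

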